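# Fetch a sample tube from a cabinet with a hidden sash catch and stand it on the balance

### The job

Slide the clear sash of the hooded sample cabinet fully open; its orange catch may or may not be holding it, and nothing outside shows which way the catch releases, so try the sash and work the catch as needed. Then take the blue-capped tube out and stand it gently upright in the middle of the balance's round pan, without disturbing the dropper bottles and the strip canister.

Things in the scene. Friction and masses are not known exactly. Their poses are not given: they have to be found in the camera images.
- cabinet: fixed white cabinet with grey hood, 232 (x) x 420 (y) x 282 mm high; origin at the centre of its footprint, x from front to back, y to its left, z up. Its front face slopes back at 35 degrees from level, from x -112, z 78 to x 52, z 192 mm; its outward normal is (-0.574, 0, 0.819) and up-slope is (0.819, 0, 0.574) in this frame. Inner floor at z 25 mm
- opening (a point): centre of the opening in the sloped face, 155 mm wide (cabinet y -20 to +135 mm) and 140 mm long up the slope, closed by the sash; axes as the cabinet's. Two rails stand 10 mm proud of the face along its top and bottom
- hood_edge (a point): middle of the lower front edge of the grey hood, which overhangs the face across the cabinet's full width from this point backwards, so the tool must come in tilted, along the face's normal; axes as the cabinet's
- sash (a joint): the blue-framed clear sash on the sloped face, 5 mm proud of it: 0 = closed (start), 0.172 m = fully open; it slides level along the cabinet's -y (to the robot's right), friction about 2 N, stays where left. When the catch holds it, it has 2 mm of play and then stops dead
- sash_handle (a point): grip point on the sash's black handle, a fin 14 mm thick across y and 30 mm long up the slope, its top 41 mm above the face; this point is 33 mm above the face, 24 mm above its foot plate. Axes: x up the slope, y along the cabinet's y, z the face's outward normal
- catch (a joint): orange catch slide: -0.02 m = down-slope end, +0.02 = up-slope end; friction about 2.5 N, stays where left. Its hidden bolt (16 mm long) blocks a hidden 18 mm keeper on the sash where they overlap along the slope; the keeper's place differs each time. Any position, the first too, may hold the sash or not; at least one end always frees it. Do not pull the sash while moving it
- catch_tab (a point): grip point on the catch's orange tab, 8 mm below its top: the tab is 16 mm wide across y, 18 mm long up the slope and ends 42.5 mm above the face; the grey housing round its foot (cabinet y 130 to 205 mm) ends 12.5 mm above the face, this point is 34.5 mm above the face. Axes as sash_handle's
- tube: 50 ml sample tube with blue cap, upright, 34 mm in diameter, 113 mm tall, 50 to 100 g, loose on the cabinet's floor behind the sash; origin at the centre of its underside, z up its axis. It can be gripped by its sides about 10 mm below its top, fingers closing along the cabinet's y, and drawn out along the face's normal
- balance: fixed white bench balance, 170 (x) x 130 (y) mm, casing top at z 47 mm, dark display on the side toward the robot; origin at the centre of its underside
- pan (a point): centre of the top of the balance's round steel pan, 104 mm in diameter, 60 mm above the worktop; z up
- stain: dropper bottle with violet label, 37 x 38 x 113 mm, bystander, origin under its centre
- oil: amber dropper bottle with white tip, 37 x 38 x 113 mm, bystander, origin under its centre
- canister: white strip canister with green cap, 42 x 37 x 113 mm, bystander, origin under its centre

How it is judged:
On the way, in this order (a step that is already met when the one before it is completed fails the run):
1. the sash is slid fully open (within 15 mm of its end) (value of joint sash above 0.157 m), for 0.2 s.
2. the tube is lifted out of the cabinet (z of tube in the frame of cabinet above 0.09 m and contact force between tube and cabinet below 0.1 N), for 0.1 s.
At the end, for the whole second after the job is handed in: the tube stands at rest and upright (within 0.08 rad) on the balance's pan, within 30 mm of its centre, and the sash is still open (over 152 mm) (horizontal distance between tube and pan below 0.03 m and z of tube in the frame of pan between -0.004 and 0.004 m and angle between tube's own z axis and vertical below 0.08 rad and linear speed of tube below 0.02 m/s and value of joint sash above 0.152 m); the robot touches nothing.
It fails at once if the tube pressed or dropped on the balance with more than 40 N (contact force between tube and balance above 40 N).
It fails at once if the violet-labelled bottle is shifted by more than 30 mm or tipped (distance of stain from where it was at the start of the episode above 0.03 m or angle between stain's own z axis and vertical above 0.3 rad).
It fails at once if the amber bottle is shifted by more than 30 mm or tipped (distance of oil from where it was at the start of the episode above 0.03 m or angle between oil's own z axis and vertical above 0.3 rad).
It fails at once if the strip canister is shifted by more than 30 mm or tipped (distance of canister from where it was at the start of the episode above 0.03 m or angle between canister's own z axis and vertical above 0.3 rad).
It also fails if it takes over 72 s, if anything falls off the work surface, if the arm or the gripper's body presses on something with over 40 N, if the wrist force passes 120 N, or if a joint passes its speed limit or range.

### The arm

A 6-joint arm with a two-finger parallel gripper is mounted at the origin on a cart in front of the work surface, level with it; the furniture and walls round the work are solid. World frame = base frame: x ahead of the robot, y to its left, z up, the work surface at z = 0. Lengths are in m, angles in rad, forces in N, time in s.
With the tool pointing down it reaches from about 0.25 to 0.725 m from the base axis. Payload 4 kg.
Tool frame: the origin (TCP) lies on the mounting face of the last link; the fingertips stand 173 mm ahead of it and the grasp point (between the pads) lies 155 mm ahead of it; x points along the fingers, y is the direction in which the jaws open and shut, and the axes are right-handed (so a half turn about x gives the same grasp; the last joint's range is limited). The gripper opens to 85 mm and grips with 20 to 120 N. Pads are 22 mm wide; open, the fingers measure 114 mm over their backs; the gripper's body (76 mm by 85 mm) begins 54 mm behind the grasp point. The pads swing forward as they close: fully open they stand 13 mm farther back than shut.
Start: joints at [-1.348, 0.241, 0.005, 1.335, 0, 1.571], TCP at [0.11, -0.488, 0.405] pointing down, gripper open.
Joint ranges: [-2.72, 2.72], [-1.05, 1.87], [-1.09, 1.28], [-1.99, 2.15], [-1.42, 1.44], [-3.14, 3.14]. Speed limits (rad/s): [2.79, 2.79, 3.14, 3.14, 3.14, 3.14].

### API

Orientations are given as a 3x3 rotation matrix whose columns are the frame's x, y, z axes.
In Python, from plant import sense, viewer, r gives the robot as it stands.
- The arm moves only by the shell command python3 -m crank 'ROWS' [OPENING] [FORCE]. ROWS is text: rows parted by semicolons, each of 4 numbers parted by spaces: the shift along the tool's x, y, z in m, then the turn about the tool's x in degrees. In form: x y z roll; .... A call has 1 to 12 rows; each row shifts and turns the pose as measured when the row begins, along the tool's axes as they then stand; what a row does not reach is not made up. A row lasts 1/12 s, in which the tool goes at most 41.7 mm and 7.16 degrees, less where a joint would pass 70% of its speed; a pose out of reach is approached as far as the arm can. A call with a gripper value outside its range is refused whole. OPENING is the closure, from -1 (fully open) to 1 (shut), set as the call begins (- or left out, the last holds). The fingers move at their own pace and stop on an object; FORCE is the grip in N (left out, the last holds). Time passes only in rows, so rows that do not move let the fingers close. It gives the time, the measured TCP pose, the force and the opening at its end, in the units of the state.
- sense(): the state, without advancing time (a new reading comes with each control period).
- viewer.camera(name): name is "side" or "top" or "wrist"; returns a dict with "frame" (420x560x3 uint8, red, green, blue), "depth" (420x560 float32, m along the optical axis (not along the pixel's ray), 0 where there is no reading), "vertical_fov" (degrees; the focal length in pixels is half the picture's height over the tangent of half this angle, whatever the lens; pixels are square), "cx", "cy" (the principal point, pixels), "D" ([k1, k2, p1, p2, k3] as OpenCV has them; the pictures are not rectified), "eye" and "rotation" of the camera in the world. Camera axes: x right, y up, looking along -z (the intrinsics and any distortion apply to the point x, -y, -z); pixel columns grow to the right and rows downward; lengths in m; the calibration is good to about 2 mm. A picture is of the moment at which its call begins.
- r.hand_in(): hands the job in, once; it reports no verdict.
The state is a dict: "t": time; "qpos": joint angles; "dq": joint speeds; "effort": joint torques, N m; "ee_pos": TCP position; "tcp_rot": TCP orientation; "force": force on the tool from outside, world axes, zero at the start; "moment": the same for the moment, N m; "width": finger opening in m.
Only numpy, scipy, OpenCV 4.12 (cv2) and the standard library are available. Lean on these libraries where they do the work, as an engineer would, in place of code of your own. Each camera call takes 0.05 s, during which the arm holds its last target.

## Working session

There is one attempt and no reset: what is moved stays moved. The work goes in short steps, Python scripts to look and compute and a shell command to move; the robot and the scene stay as the last step left them, time stands still between calls to the robot, and variables do not carry over. Pictures are saved under pics/ and viewed, and the job is handed in when it is done.

```bash
ls; mkdir -p pics; python3 - <<'E'
from plant import sense, viewer, r
import cv2
s=sense()
print(s)
for n in ["side","top","wrist"]:
    c=viewer.camera(n)
    cv2.imwrite(f"pics/{n}0.png",c["frame"][:,:,::-1])
    print(n,{k:v for k,v in c.items() if k not in("frame","depth")})
E
```

```text
pics
{'t': 0.0, 'qpos': array([-1.34800352e+00,  2.41440132e-01,  3.73666233e-03,  1.33515188e+00,
        2.54360677e-06,  1.57076857e+00]), 'dq': array([-0.00071008,  0.00035073,  0.00173213, -0.00020991, -0.00069463,
       -0.00071025]), 'effort': array([ 2.90215457e-04, -3.72319758e+01,  2.52406365e+01,  1.69336307e-02,
        1.92726870e-04, -9.05559915e-06]), 'ee_pos': array([ 0.11042219, -0.48739808,  0.40380373]), 'tcp_rot': array([[-4.52468476e-04,  2.20980859e-01, -9.75278040e-01],
       [ 2.00869156e-03, -9.75275971e-01, -2.20981322e-01],
       [-9.99997880e-01, -2.05901984e-03, -2.60075312e-06]]), 'force': array([-0.19303471, -0.77081553, -0.5656071 ]), 'moment': array([-0.00701383,  0.00308695,  0.0546635 ]), 'width': 0.08564987136482381}
side {'vertical_fov': 44.977804654727294, 'cx': 275.4694317741037, 'cy': 210.82018101234817, 'D': array([-0.10917347,  0.        ,  0.        ,  0.        ,  0.        ]), 'eye': array([ 0.28707625, -1.21792853,  1.1999122 ]), 'rotation': array([[ 0.98300194,  0.12630325, -0.13324667],
       [-0.18305201,  0.61846459, -0.76419469],
       [-0.01411192,  0.77559593,  0.63107195]])}
top {'vertical_fov': 57.815969830816385, 'cx': 286.6511858892757, 'cy': 212.55602292989983, 'D': array([-0.04497865,  0.        ,  0.        ,  0.        ,  0.        ]), 'eye': array([0.44161646, 0.01353295, 1.44847604]), 'rotation': array([[ 0.0231492 ,  0.99815196, -0.05618521],
       [-0.99965461,  0.02381021,  0.01112397],
       [ 0.01244119,  0.05590829,  0.99835839]])}
wrist {'vertical_fov': 67.87065083577622, 'cx': 280.5379805070833, 'cy': 210.0740379785396, 'D': array([-0.01160182,  0.        ,  0.        ,  0.        ,  0.        ]), 'eye': array([ 0.17359493, -0.47321129,  0.3723207 ]), 'rotation': array([[ 0.22018852,  0.94244732,  0.25161491],
       [-0.97545643,  0.21308953,  0.05547624],
       [-0.00133306, -0.25765461,  0.96623616]])}
```

View pics/top0.png

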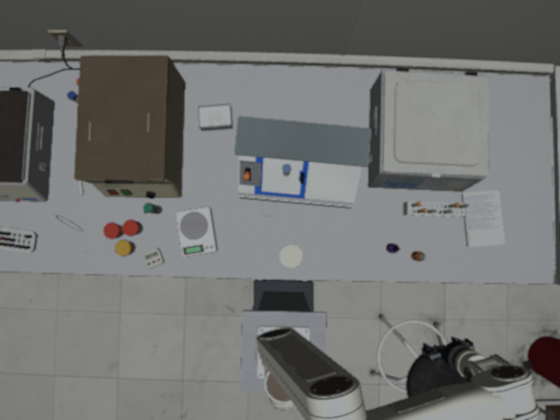

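View pics/side0.png

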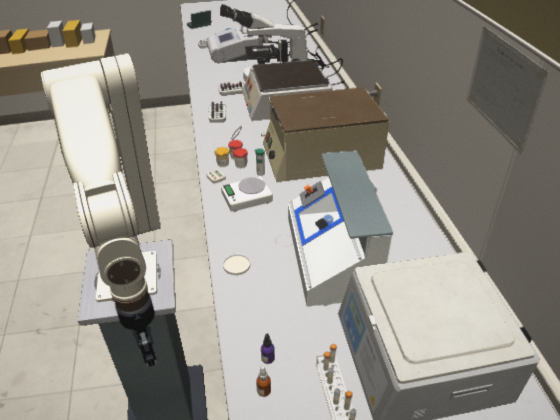

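View pics/wrist0.png

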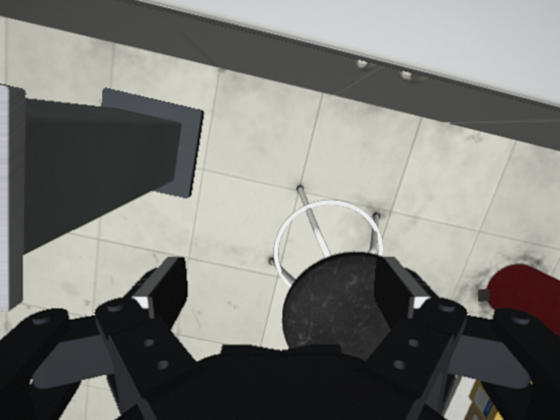

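```bash
cat > h.py <<'E'
import numpy as np, cv2, math
from plant import sense, viewer, r
def K(c):
    H=c["frame"].shape[0]; f=H/2/math.tan(math.radians(c["vertical_fov"])/2)
    return np.array([[f,0,c["cx"]],[0,f,c["cy"]],[0,0,1]])
def ray(c,uv):
    p=cv2.undistortPoints(np.array(uv,float).reshape(-1,1,2),K(c),c["D"]).reshape(-1,2)
    return np.c_[p[:,0],-p[:,1],-np.ones(len(p))]@c["rotation"].T   # unit depth rays
def atdepth(c,uv):
    uv=np.array(uv).reshape(-1,2); d=np.array([c["depth"][int(round(v)),int(round(u))] for u,v in uv])
    return c["eye"]+ray(c,uv)*d[:,None]
def atz(c,uv,z):
    R=ray(c,uv); return c["eye"]+R*((z-c["eye"][2])/R[:,2])[:,None]
def proj(c,P):
    q=(np.atleast_2d(P)-c["eye"])@c["rotation"]; q=q*[1,-1,-1]
    return cv2.projectPoints(q.astype(float),np.zeros(3),np.zeros(3),K(c),c["D"])[0].reshape(-1,2)
def cloud(c):
    h,w=c["depth"].shape; u,v=np.meshgrid(np.arange(w),np.arange(h))
    P=c["eye"]+ray(c,np.c_[u.ravel(),v.ravel()])*c["depth"].ravel()[:,None]
    return P.reshape(h,w,3)
def crop(c,x0,y0,x1,y1,name,s=4):
    cv2.imwrite("pics/"+name,cv2.resize(c["frame"][y0:y1,x0:x1,::-1],None,fx=s,fy=s,interpolation=cv2.INTER_CUBIC))
E
python3 - <<'E'
from h import *
c=viewer.camera("top"); s=viewer.camera("side")
import pickle; pickle.dump((c,s),open("cams0.pkl","wb"))
crop(c,220,105,390,215,"topcab.png",4.5)
crop(c,130,190,230,270,"topbal.png",6)
crop(s,270,140,400,300,"sidecab.png",3.7)
P=cloud(c)
for uv in [(300,140),(245,130),(360,145),(330,185),(345,195),(195,225),(392,246),(418,255),(150,208),(287,170),(290,240)]:
    print(uv,P[uv[1],uv[0]].round(4))
E
```

```text
(300, 140) [ 0.734  -0.0357  0.2834]
(245, 130) [0.762  0.1364 0.2804]
(360, 145) [ 0.7231 -0.2229  0.2848]
(330, 185) [ 0.617  -0.1514  0.1215]
(345, 195) [ 0.5852 -0.2084  0.1002]
(195, 225) [0.4663 0.3312 0.061 ]
(392, 246) [ 0.4063 -0.3904  0.0618]
(418, 255) [ 0.3754 -0.4861  0.0646]
(150, 208) [0.5215 0.4815 0.1103]
(287, 170) [0.6609 0.0013 0.1534]
(290, 240) [ 0.419  -0.0178 -0.0019]
```

View pics/topcab.png

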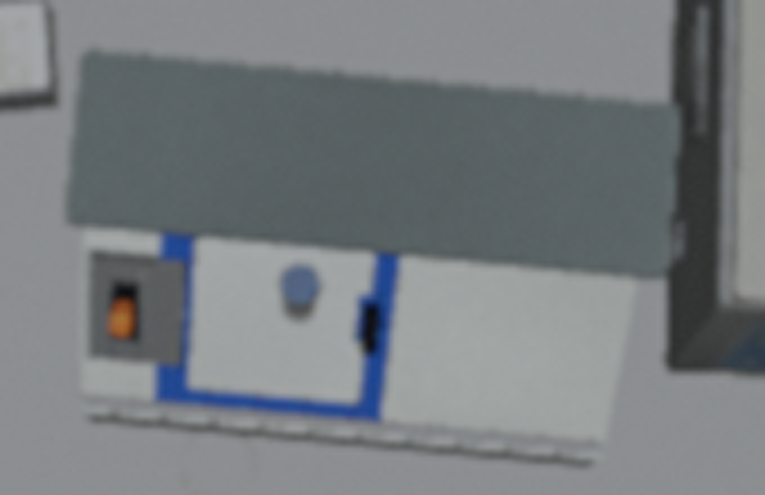

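View pics/topbal.png

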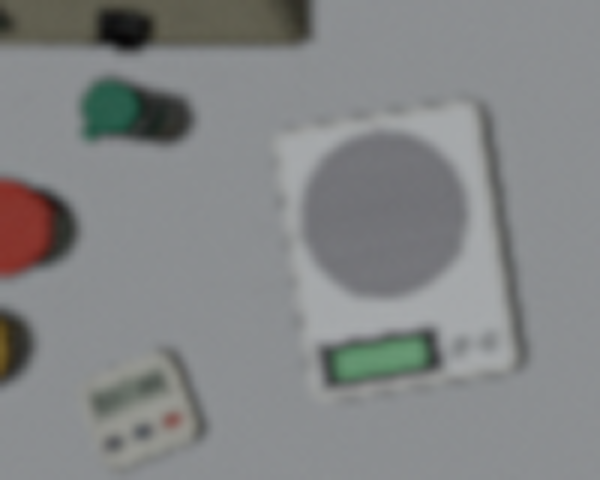

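View pics/sidecab.png

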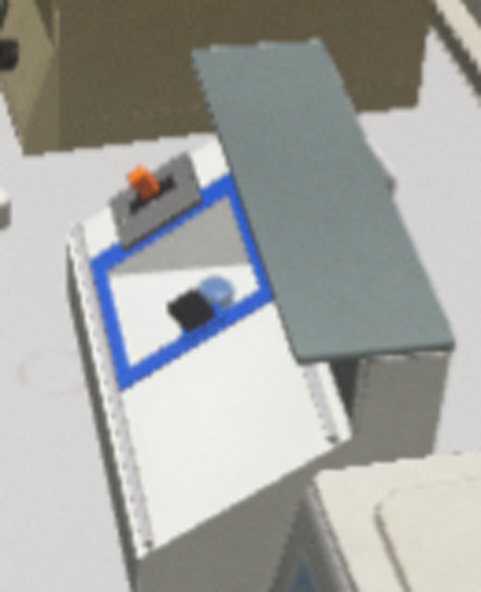

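```bash
python3 - <<'E'
from h import *
import pickle
c,s=pickle.load(open("cams0.pkl","rb"))
P=cloud(c)
def fit(Q):
    for _ in range(4):
        m=Q.mean(0); n=np.linalg.svd(Q-m)[2][2]; n*=np.sign(n[2]); d=(Q-m)@n; Q=Q[abs(d)<2.5*d.std()+1e-4]
    return m,n,d.std(),len(Q)
for nm,cc,poly in [("top",c,[(311,167),(355,171),(349,198),(306,192)]),
                ("side",s,[(270+130/3.7,140+420/3.7),(270+280/3.7,140+320/3.7),(270+345/3.7-4,140+430/3.7),(270+160/3.7,140+535/3.7)])]:
    m=np.zeros(cc["depth"].shape,np.uint8); cv2.fillPoly(m,[np.int32(poly)],1); 
    Q=cloud(cc)[(m>0)&(cc["depth"]>0)]
    m0,n,sd,k=fit(Q); print(nm,m0.round(4),n.round(4),sd,k,"yaw",math.atan2(-n[1],-n[0]),"tilt",math.degrees(math.acos(n[2])))
# side-by-side hood edges from top at z .282
a=[(220+u/4.5,105+v/4.5) for u,v in [(88,50),(680,102),(665,277),(68,224)]]
h=atz(c,a,.282); print(h.round(4)); print(np.linalg.norm(h[1]-h[0]),np.linalg.norm(h[2]-h[3]),np.linalg.norm(h[0]-h[3]), math.atan2(-(h[1]-h[0])[0],-(h[1]-h[0])[1]),math.atan2(-(h[2]-h[3])[0],-(h[2]-h[3])[1]))
b=[(220+u/4.5,105+v/4.5) for u,v in [(88,413),(594,458)]]
g=atz(c,b,.08); print(g.round(4),np.linalg.norm(g[1]-g[0]),math.atan2(-(g[1]-g[0])[0],-(g[1]-g[0])[1]))
E
```

```text
top [ 0.6263 -0.1518  0.1294] [-0.5719  0.0417  0.8192] 0.0022583164381466355 1207 yaw -0.0727403293211008 tilt 34.99197683025812
side [ 0.6351 -0.1679  0.135 ] [-0.5728  0.0417  0.8186] 0.0022178841751722546 1628 yaw -0.07274333759875262 tilt 35.05271412280871
[[ 0.8054  0.1546  0.282 ]
 [ 0.78   -0.258   0.282 ]
 [ 0.6565 -0.2484  0.282 ]
 [ 0.6828  0.1644  0.282 ]]
0.4133241325782618 0.41363909249961167 0.12299523899782124 0.061412807276650994 0.06343833115767707
[[ 0.5716  0.1696  0.08  ]
 [ 0.5452 -0.2378  0.08  ]] 0.4081928111197516 0.06470040714101552
```

```bash
cat >> h.py <<'E'
NL=np.array([-.5736,0,.8192]); UL=np.array([.8192,0,.5736])
def cabR(p): return np.array([[math.cos(p),-math.sin(p),0],[math.sin(p),math.cos(p),0],[0,0,1]])
E
python3 - <<'E'
from h import *
for psi in (-.0727,-.068,-.064):
    R=cabR(psi)
    hm=np.array([.6697,-.042,.282]); bm=np.array([.5584,-.0341,.08]); bk=np.array([.7927,-.0517,.282])
    ys=[(R.T@p)[1] for p in (hm,bm,bk)]
    oy=np.mean(ys)
    xs=[]
    for p in ([.6263,-.1518,.1294],[.6351,-.1679,.135]):
        q=R.T@np.array(p); # x_loc: z on face = .078+(x+.112)*tan35
        xl=-.112+(q[2]-.078)/math.tan(math.radians(35)); xs.append(q[0]-xl)
    print(psi,ys,xs,"bm x",(R.T@bm)[0]+.112,"hood back",(R.T@bk)[0]-.116, "o",R@[np.mean(xs),oy,0])
E
```

```text
-0.0727 [np.float64(0.006755255892788946), np.float64(0.006550003970169823), np.float64(0.006015103410548832)] [np.float64(0.6742649740120443), np.float64(0.6762135393659274)] bm x 0.6714018836650362 hood back 0.6783613777941122 o [ 0.67392341 -0.04262355  0.        ]
-0.068 [np.float64(0.0036015788498931084), np.float64(0.0039207524520697475), np.float64(0.00228155224370334)] [np.float64(0.6737601914417095), np.float64(0.6756361813117645)] bm x 0.6714264899879248 hood back 0.6783808749707908 o [ 0.67336094 -0.04258372  0.        ]
-0.064 [np.float64(0.0009175329962034655), np.float64(0.0016830210933513683), np.float64(-0.0008959810351842222)] [np.float64(0.6733195369240668), np.float64(0.67513358856143)] bm x 0.671437697549959 hood back 0.6783836461169028 o [ 0.67288256 -0.04255402  0.        ]
```

```bash
cat >> h.py <<'E'
PSI=-.068; O=np.array([.6733,-.0425,0.]); RC=cabR(PSI)
def cab(P): return np.atleast_2d(P)@RC.T+O
def fc(s,y,n): # slope dist from lower edge, y, height above face
    return cab(np.array([-.112,0,.078])+s*UL+np.array([0,y,0])+n*NL)[0]
E
python3 - <<'E'
from h import *
import pickle
c,s=pickle.load(open("cams0.pkl","rb"))
for nm,cc,(x0,y0,x1,y1),k in [("ovt",c,(220,105,390,215),4.5),("ovs",s,(270,140,400,300),3.7)]:
    im=cv2.resize(cc["frame"][y0:y1,x0:x1,::-1],None,fx=k,fy=k,interpolation=cv2.INTER_CUBIC)
    def poly(P,col):
        q=(proj(cc,np.array(P))-[x0,y0])*k
        cv2.polylines(im,[np.int32(q)],True,col,1)
    poly([fc(0,-.21,0),fc(0,.21,0),fc(.2,.21,0),fc(.2,-.21,0)],(0,0,255))
    poly([fc(.03,-.02,0),fc(.03,.135,0),fc(.17,.135,0),fc(.17,-.02,0)],(0,255,0))
    poly([fc(.0,.13,.0125),fc(.0,.205,.0125),fc(.17,.205,.0125),fc(.17,.13,.0125)],(0,255,255))
    poly([fc(.08,.2,.0425),fc(.08,-.21,.0425)],(255,0,255))
    poly([fc(.08,.2,.0),fc(.08,-.21,.0)],(255,255,0))
    cv2.imwrite(f"pics/{nm}.png",im)
E
```

```text
(no output)
```

View pics/ovt.png

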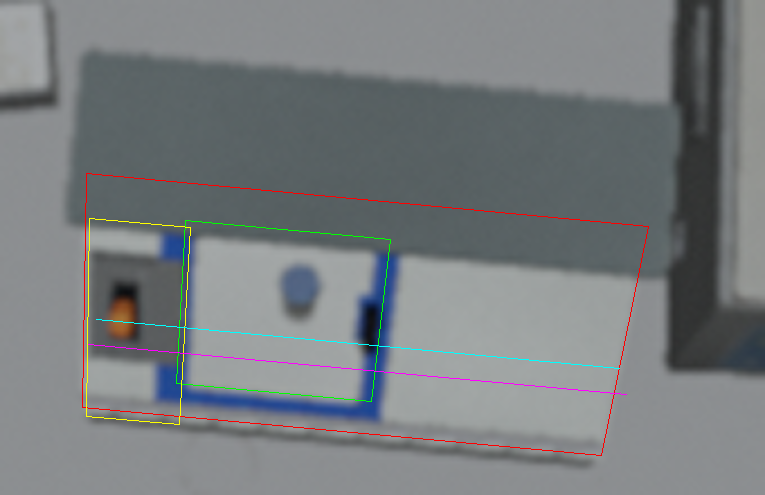

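View pics/ovs.png

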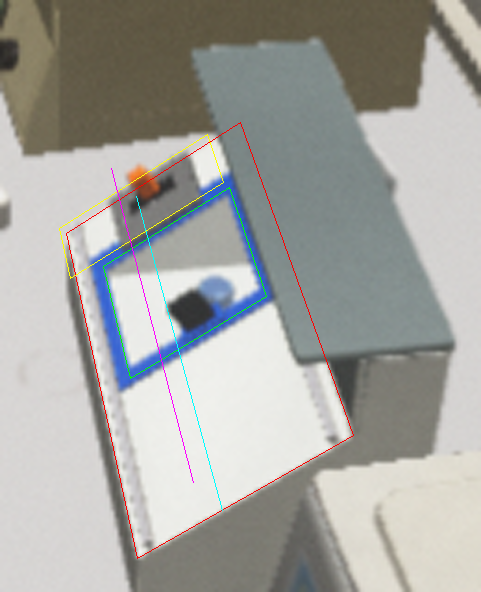

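```bash
python3 - <<'E'
from h import *
import pickle
c,s=pickle.load(open("cams0.pkl","rb"))
def hit(cc,uv,n):
    R=ray(cc,[uv])[0]; N=RC@NL; p0=fc(0,0,n); t=((p0-cc["eye"])@N)/(R@N); P=cc["eye"]+R*t
    q=RC.T@(P-O); d=q-np.array([-.112,0,.078]); return d@UL, q[1]
T=lambda u,v:(220+u/4.5,105+v/4.5)
S=lambda u,v:(270+u/3.7,140+v/3.7)
crop(c,225,155,310,200,"z1.png",9); crop(s,290,175,345,245,"z2.png",8)
print("handle top",hit(c,T(370,328),.041),"side",hit(s,S(190,308),.041))
print("tab",hit(c,T(122,308),.0425),"side",hit(s,S(142,178),.0425))
E
```

```text
handle top (np.float64(0.11494550228467958), np.float64(-0.010689116104536373)) side (np.float64(0.11594684985076525), np.float64(-0.029203187646310646))
tab (np.float64(0.11329235753128336), np.float64(0.17540028484466252)) side (np.float64(0.10658799479645359), np.float64(0.1615671962487463))
```

View pics/z1.png

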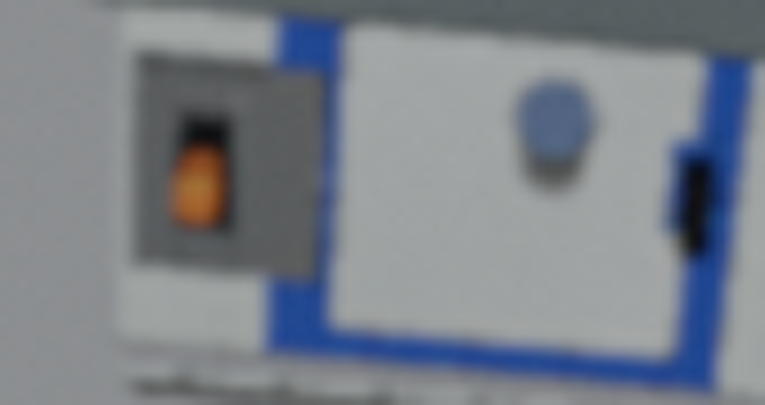

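View pics/z2.png

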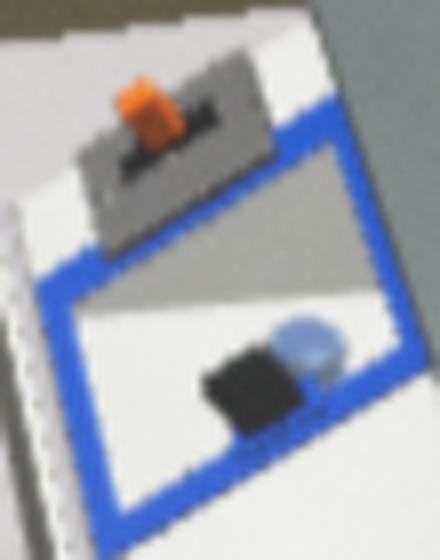

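```bash
cat > ov.py <<'E'
from h import *
import pickle
c,s=pickle.load(open("cams0.pkl","rb"))
def go(tab,han,tag):
  ims=[]
  for nm,cc,(x0,y0,x1,y1),k in [("t",c,(225,155,310,200),8),("s",s,(290,175,345,245),8)]:
    im=cv2.resize(cc["frame"][y0:y1,x0:x1,::-1],None,fx=k,fy=k,interpolation=cv2.INTER_CUBIC)
    def box(s0,y0_,ls,wy,n0,n1,col):
        for n,cl in ((n0,(255,255,255)),(n1,col)):
            q=(proj(cc,[fc(s0+a*ls/2,y0_+b*wy/2,n) for a,b in ((-1,-1),(1,-1),(1,1),(-1,1))])-[x0,y0]+.5)*k-.5
            cv2.polylines(im,[np.int32(q)],True,cl,1)
    box(*tab,.018,.016,.0125,.0425,(0,0,255))
    box(*han,.030,.014,.009,.041,(0,255,255))
    ims.append(im)
  h=max(i.shape[0] for i in ims)
  cv2.imwrite(f"pics/{tag}.png",np.hstack([cv2.copyMakeBorder(i,0,h-i.shape[0],0,0,cv2.BORDER_CONSTANT) for i in ims])[:, :][:600,:1120] if 0 else cv2.resize(np.hstack([cv2.copyMakeBorder(i,0,h-i.shape[0],0,0,cv2.BORDER_CONSTANT) for i in ims]),(798,int(h*798/sum(i.shape[1] for i in ims)))))
import sys
a=list(map(float,sys.argv[1:5])); go(a[:2],a[2:],sys.argv[5])
E
python3 ov.py .108 .170 .114 -.018 o1
```

```text
(no output)
```

View pics/o1.png

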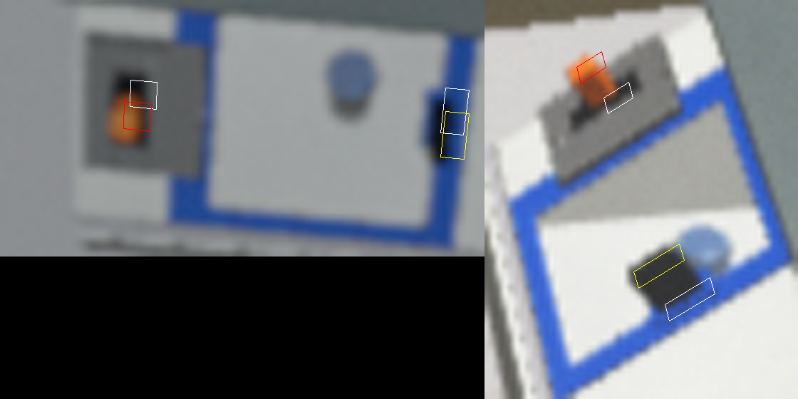

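```bash
python3 ov.py .104 .177 .113 -.011 o2
```

```text
(no output)
```

View pics/o2.png

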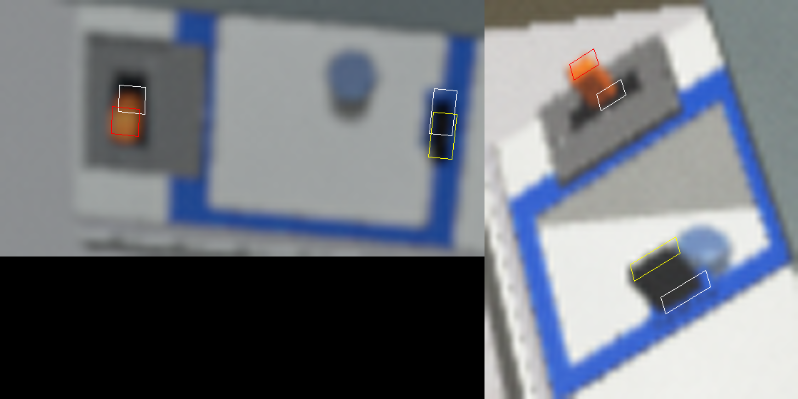

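```bash
python3 -m crank '0 -.024 -.032 0;0 -.024 -.032 0;0 -.024 -.032 0;0 -.024 -.032 0;0 -.024 -.032 0;0 -.024 -.032 0;0 -.024 -.032 0;0 -.024 -.032 0;0 -.024 -.032 0;0 -.024 -.032 0;0 0 0 7;0 0 0 7' -1 40; python3 -c "
from plant import sense
s=sense();print(s['qpos'].round(4),s['tcp_rot'].round(3))"
python3 - <<'E'
from h import *
import pickle
c,s=pickle.load(open("cams0.pkl","rb"))
T=lambda u,v:(220+u/4.5,105+v/4.5)
p=atz(c,[T(300,283)],.138)[0]; print("tube",p,RC.T@(p-O))
B=lambda u,v:(130+u/6,190+v/6)
for z,uv in ((.06,(385,213)),(.113,(112,105))): print(atz(c,[B(*uv)],z))
E
```

```text
t: 1.25
ee_pos: [0.3805, -0.171, 0.4023]
tcp_rot: [[0.003, -0.034, -0.999], [-0.001, -0.999, 0.034], [-1.0, 0.0, -0.003]]
force: [-1.1, -0.2, 0.2]
width: 0.0854
[-4.2270e-01  7.6400e-02 -1.9910e-01  1.2923e+00  8.0000e-04  2.7529e+00] [[ 0.003 -0.034 -0.999]
 [-0.001 -0.999  0.034]
 [-1.     0.    -0.003]]
tube [0.67086385 0.00247832 0.138     ] [-0.00548669  0.04470884  0.138     ]
[[0.46441334 0.33437763 0.06      ]]
[[0.52301987 0.48540987 0.113     ]]
```

```bash
python3 -m crank '0 -.036 -.004 -7.12;0 -.035 -.0084 -7.12;0 -.034 -.0126 -7.12;0 -.032 -.0166 -7.12;-.02 0 0 -7.12;-.02 0 0 -7.12;-.02 0 0 -7.12;-.02 0 0 -7.12;-.02 0 0 -7.12;-.02 0 0 -7.12;-.02 0 0 -7.12;-.02 0 0 -7.12'; python3 -c "
from plant import sense
s=sense();print(s['qpos'].round(4),s['tcp_rot'].round(3))"
```

```text
t: 2.25
ee_pos: [0.4006, -0.0165, 0.5631]
tcp_rot: [[-0.008, 0.994, -0.106], [-0.0, -0.106, -0.994], [-1.0, -0.008, 0.001]]
force: [-0.1, 0.3, 0.2]
width: 0.0854
[-4.1000e-02  3.2400e-02  1.6800e-01  1.7141e+00 -4.0000e-04  1.6361e+00] [[-0.008  0.994 -0.106]
 [-0.    -0.106 -0.994]
 [-1.    -0.008  0.001]]
```

```bash
python3 -m crank '-.025 0 0 -7.12;-.025 0 0 -7.12;-.025 0 0 -7.12;-.025 0 0 -7.12;-.025 0 0 -7.12;-.025 0 0 -7.12;-.025 0 0 -7.12;-.025 0 0 -7.12;-.025 0 0 -7.12;-.025 0 0 -7.12;-.025 0 0 -7.12;-.025 0 0 -7.12'; python3 -c "
from plant import sense
s=sense();print(s['qpos'].round(4),s['tcp_rot'].round(3))"
```

```text
t: 3.25
ee_pos: [0.364, -0.0148, 0.76]
tcp_rot: [[0.119, 0.176, 0.977], [-0.005, 0.984, -0.176], [-0.993, 0.016, 0.118]]
force: [0.1, 0.2, -0.7]
width: 0.0855
[-4.050e-02  8.510e-02  7.829e-01  2.149e+00 -4.000e-04  1.372e-01] [[ 0.119  0.176  0.977]
 [-0.005  0.984 -0.176]
 [-0.993  0.016  0.118]]
```

```bash
python3 -m crank '-.035 0 0 -6.2;-.035 0 0 0;-.035 0 0 0;-.035 0 0 0;-.035 0 0 0;-.035 0 0 0'; python3 -c "
from plant import sense
s=sense();print(s['qpos'].round(4),s['tcp_rot'].round(3))"
```

```text
t: 3.75
ee_pos: [0.2962, -0.012, 0.8121]
tcp_rot: [[0.274, 0.068, 0.959], [-0.012, 0.998, -0.068], [-0.962, 0.008, 0.275]]
force: [0.3, 0.0, 1.0]
width: 0.0853
[-4.0400e-02 -3.5600e-02  8.2090e-01  2.1491e+00 -4.0000e-04  2.9000e-02] [[ 0.274  0.068  0.959]
 [-0.012  0.998 -0.068]
 [-0.962  0.008  0.275]]
```

```bash
python3 -m crank '-.04 0 0 0;-.04 0 0 0;-.04 0 0 0;-.04 0 0 0;-.04 0 0 0;-.04 0 0 0;-.04 0 0 0;-.04 0 0 0;-.04 0 0 0;-.04 0 0 0'; python3 -c "
from plant import sense
s=sense();print(s['qpos'].round(4),s['tcp_rot'].round(3))"
```

```text
t: 4.58
ee_pos: [0.1239, -0.0051, 0.8844]
tcp_rot: [[0.564, 0.068, 0.823], [-0.023, 0.997, -0.067], [-0.826, 0.019, 0.564]]
force: [-0.3, -0.6, -0.4]
width: 0.0855
[-4.0800e-02 -3.0710e-01  8.7070e-01  2.1493e+00 -1.0000e-04  3.3300e-02] [[ 0.564  0.068  0.823]
 [-0.023  0.997 -0.067]
 [-0.826  0.019  0.564]]
```

```bash
cat > tgt.py <<'E'
from h import *
import sys
# usage: s y n  -> tool-frame shift of grasp point to face coords; or 'w' x y z
def rep(P,reach=.155):
    s=sense(); R=np.array(s["tcp_rot"]); g=np.array(s["ee_pos"])+reach*R[:,0]
    d=R.T@(P-g); q=RC.T@(g-O)-np.array([-.112,0,.078])
    print("t",s["t"],"grasp now s,y,n",(q@UL).round(4),q[1].round(4),(q@NL).round(4),"world",g.round(4),"q",s["qpos"].round(2),"shift",d.round(4),"F",np.array(s["force"]).round(1),"w",round(s["width"],4))
a=sys.argv[1:]
if a[0]=='w': rep(np.array(list(map(float,a[1:4]))))
else: rep(fc(*map(float,a[:3])))
E
python3 tgt.py .112 -.0105 .11
```

```text
t 4.5833 grasp now s,y,n 0.1014 0.0024 0.7572 world [ 0.2113 -0.0087  0.7564] q [-0.04 -0.31  0.87  2.15 -0.    0.03] shift [ 0.6468 -0.0225  0.0185] F [-0.3 -0.6 -0.4] w 0.0855
```

```bash
python3 -m crank '.04 -.002 .002 0;.04 -.002 .002 0;.04 -.002 .002 0;.04 -.002 .002 0;.04 -.002 .002 0;.04 -.002 .002 0;.04 -.002 .002 0;.04 -.002 .002 0;.04 -.002 .002 0;.04 -.002 .002 0;.04 -.002 0 0;.04 0 0 0'; python3 tgt.py .112 -.0105 .11
```

```text
t: 5.58
ee_pos: [0.408, -0.0397, 0.5277]
tcp_rot: [[0.638, 0.071, 0.767], [-0.03, 0.997, -0.067], [-0.77, 0.02, 0.638]]
force: [1.0, -0.9, -0.1]
width: 0.0853
t 5.5833 grasp now s,y,n 0.1453 -0.0131 0.3017 world [ 0.5068 -0.0443  0.4084] q [-0.11 -0.26 -0.31  0.83  0.04 -0.02] shift [ 0.1883 -0.0006 -0.0487] F [ 1.  -0.9 -0.1] w 0.0853
```

```bash
python3 -m crank '.03 0 -.008 0;.03 0 -.008 0;.03 0 -.008 0;.03 0 -.008 0;.03 0 -.008 0;.03 0 -.008 0'; python3 tgt.py .112 -.0105 .033; python3 - <<'E'
from h import *
c=viewer.camera("wrist"); cv2.imwrite("pics/w1.png",c["frame"][:,:,::-1])
import pickle; pickle.dump(c,open("w1.pkl","wb"))
E
```

```text
t: 6.08
ee_pos: [0.4876, -0.0418, 0.3539]
tcp_rot: [[0.644, 0.073, 0.761], [-0.031, 0.997, -0.069], [-0.764, 0.021, 0.644]]
force: [0.6, 0.0, -0.3]
width: 0.0855
t 6.0833 grasp now s,y,n 0.112 -0.0099 0.1137 world [ 0.5874 -0.0466  0.2354] q [-0.09  0.01 -0.55  0.3   0.03 -0.  ] shift [ 0.0803 -0.0017 -0.0072] F [ 0.6  0.  -0.3] w 0.0855
```

View pics/w1.png

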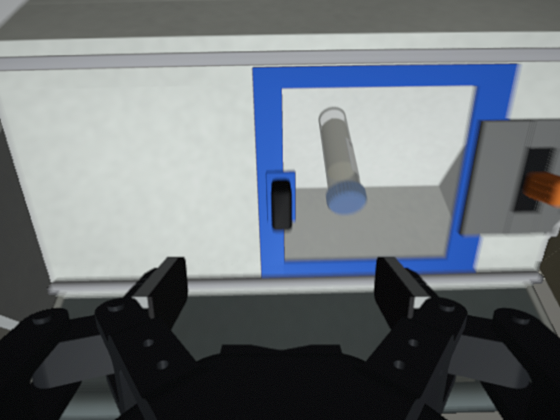

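```bash
cat > ovw.py <<'E'
from h import *
import pickle,sys
c=pickle.load(open(sys.argv[1],"rb")); a=list(map(float,sys.argv[3:7]))
im=c["frame"][:,:,::-1].copy()
def box(s0,y0,ls,wy,n0,n1,col):
    for n,cl in ((n0,(255,255,255)),(n1,col)):
        q=proj(c,[fc(s0+i*ls/2,y0+b*wy/2,n) for i,b in ((-1,-1),(1,-1),(1,1),(-1,1))])
        cv2.polylines(im,[np.int32(q)],True,cl,1)
box(a[0],a[1],.018,.016,.0125,.0425,(0,0,255)); box(a[2],a[3],.03,.014,.009,.041,(0,255,255))
box(.1,.0575,.14,.155,0,0.,(0,255,0))
box(.1,0,.2,.42,0,0.,(0,255,0))
cv2.imwrite(sys.argv[2],im); print(c["eye"])
E
python3 ovw.py w1.pkl pics/w1o.png .101 .177 .112 -.0105
```

```text
[ 0.45739262 -0.03850273  0.28753587]
```

View pics/w1o.png

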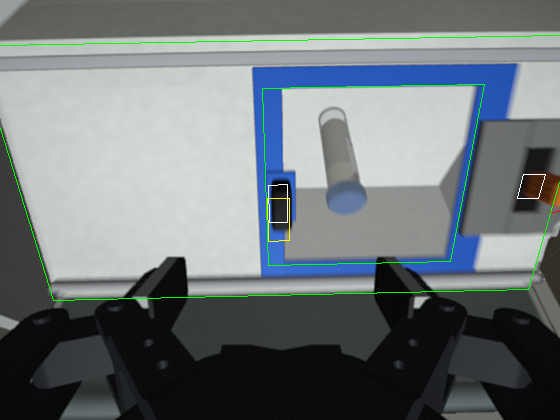

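```bash
python3 - <<'E'
from h import *
import pickle
c=pickle.load(open("w1.pkl","rb")); P=cloud(c); f=c["frame"].astype(int)
Q=((P.reshape(-1,3)-O)@RC-np.array([-.112,0,.078])).reshape(P.shape)
s_=Q@UL; n_=Q@NL; y_=Q[...,1]
m=np.zeros(f.shape[:2],bool); m[165:240,262:300]=1
blk=m&(f.max(2)<50)&(c["depth"]>0)
print("black",blk.sum())
for lo in np.arange(0,.05,.005):
    k=blk&(n_>=lo)&(n_<lo+.005)
    if k.sum()>3: print(round(lo,3),k.sum(),s_[k].min().round(4),s_[k].max().round(4),y_[k].min().round(4),y_[k].max().round(4))
k=(f[...,0]>150)&(f[...,2]<80)&(f[...,1]<140)&(c["depth"]>0)
print("orange",k.sum(),[ (np.percentile(a[k],[2,50,98])).round(4) for a in (s_,y_,n_)])
# face white area
for uv in [(100,100),(150,150),(200,240),(100,230),(490,150),(490,220)]:
    u,v=uv; print(uv,s_[v,u].round(4),y_[v,u].round(4),n_[v,u].round(4))
k=(f[...,2]>140)&(f[...,0]<70)
print("blue s range",np.percentile(s_[k],[1,99]),"y",np.percentile(y_[k],[1,99]),"n",np.median(n_[k]))
E
```

```text
black 864
0.01 19 0.0929 0.0939 -0.0141 -0.0033
0.015 38 0.0929 0.0942 -0.0148 -0.0027
0.02 33 0.0927 0.094 -0.0147 -0.0028
0.025 37 0.0928 0.0942 -0.0146 -0.0025
0.03 38 0.0927 0.0941 -0.0146 -0.0027
0.035 95 0.0928 0.1175 -0.0149 -0.0024
0.04 604 0.0933 0.1174 -0.0149 -0.0025
orange 89 [array([0.0926, 0.1008, 0.1053]), array([0.1703, 0.1715, 0.1733]), array([0.039 , 0.041 , 0.0429])]
(100, 100) 0.0357 -0.133 0.0005
(150, 150) 0.0709 -0.1037 0.0006
(200, 240) 0.1448 -0.0751 -0.0004
(100, 230) 0.1342 -0.1546 -0.0005
(490, 150) 0.0737 0.1409 0.011
(490, 220) 0.127 0.1513 0.0126
blue s range [0.01762041 0.17574826] y [-0.02520351  0.14947101] n 0.005261545118593721
```

```bash
python3 tgt.py .107 -.0087 .034
```

```text
t 6.1333 grasp now s,y,n 0.106 -0.0098 0.1084 world [ 0.5855 -0.0463  0.2276] q [-0.09  0.02 -0.56  0.3   0.03 -0.  ] shift [ 0.0742 -0.     -0.0048] F [ 1.3 -0.2 -3.6] w 0.0851
```

```bash
python3 -m crank '.025 0 -.0016 0;.025 0 -.0016 0;.02 0 -.001 0;0 0 0 0'; python3 tgt.py .107 -.0087 .034
```

```text
t: 6.47
ee_pos: [0.5286, -0.0434, 0.2887]
tcp_rot: [[0.634, 0.074, 0.77], [-0.03, 0.997, -0.071], [-0.772, 0.022, 0.635]]
force: [-0.3, 0.4, -0.4]
width: 0.0858
t 6.4667 grasp now s,y,n 0.1064 -0.0086 0.0366 world [ 0.627 -0.048  0.169] q [-0.09  0.18 -0.56  0.14  0.03  0.  ] shift [ 0.0026 -0.0001  0.0005] F [-0.3  0.4 -0.4] w 0.0858
```

```bash
python3 -m crank '.002 0 0 0;0 0 0 0;0 0 0 0;0 0 0 0;0 0 0 0;0 0 0 0' 1 30; python3 tgt.py .107 -.0087 .034
```

```text
t: 6.97
ee_pos: [0.5295, -0.0435, 0.2938]
tcp_rot: [[0.641, 0.074, 0.764], [-0.03, 0.997, -0.071], [-0.767, 0.023, 0.641]]
force: [2.5, 0.9, -5.3]
width: 0.0132
t 6.9667 grasp now s,y,n 0.1112 -0.0087 0.0403 world [ 0.6288 -0.0482  0.1748] q [-0.09  0.17 -0.56  0.14  0.03  0.  ] shift [ 0.006  -0.0002 -0.0047] F [ 2.5  0.9 -5.3] w 0.0132
```

```bash
python3 -m crank '0 -.004 0 0;0 -.004 0 0;0 -.004 0 0' ; python3 tgt.py .107 -.0087 .034
```

```text
t: 7.22
ee_pos: [0.5291, -0.0494, 0.2936]
tcp_rot: [[0.642, 0.053, 0.765], [-0.006, 0.998, -0.063], [-0.766, 0.036, 0.641]]
force: [1.9, 11.5, -0.8]
width: 0.0135
t 7.2167 grasp now s,y,n 0.1112 -0.0109 0.0403 world [ 0.6286 -0.0504  0.1748] q [-0.11  0.18 -0.55  0.15  0.06 -0.02] shift [ 0.006   0.0019 -0.0047] F [ 1.9 11.5 -0.8] w 0.0135
```

```bash
python3 -m crank '0 .004 0 0;0 .002 0 0;0 0 0 0' ; python3 tgt.py .107 -.0087 .034
```

```text
t: 7.47
ee_pos: [0.5292, -0.0454, 0.2937]
tcp_rot: [[0.641, 0.06, 0.765], [-0.018, 0.998, -0.063], [-0.767, 0.027, 0.641]]
force: [2.9, 2.4, -2.6]
width: 0.0134
t 7.4667 grasp now s,y,n 0.1111 -0.0087 0.0404 world [ 0.6287 -0.0481  0.1748] q [-0.1   0.18 -0.56  0.14  0.04 -0.01] shift [ 0.006  -0.0003 -0.0046] F [ 2.9  2.4 -2.6] w 0.0134
```

```bash
python3 -m crank '0 0 0 0;-.01 0 0 0;-.03 0 0 0;-.035 0 0 0;-.03 0 0 0' -1; python3 tgt.py .1016 .178 .08; python3 - <<'E'
from h import *
import pickle
c=pickle.load(open("w1.pkl","rb"))
def hit(cc,uv,n):
    R=ray(cc,[uv])[0]; N=RC@NL; p0=fc(0,0,n); t=((p0-cc["eye"])@N)/(R@N); P=cc["eye"]+R*t
    q=RC.T@(P-O); d=q-np.array([-.112,0,.078]); return (d@UL).round(4), q[1].round(4)
for uv in [(540,148),(524,212),(490,121),(475,234)]: print(hit(c,uv,.0125))
cc,_=pickle.load(open("cams0.pkl","rb"))
for uv in [(207,115),(207,235),(220,57),(220,272)]: print(hit(cc,(225+uv[0]/9,155+uv[1]/9),.0125))
E
```

```text
t: 7.88
ee_pos: [0.4593, -0.043, 0.3727]
tcp_rot: [[0.633, 0.059, 0.772], [-0.015, 0.998, -0.065], [-0.774, 0.03, 0.633]]
force: [-0.7, 0.6, 0.4]
width: 0.0732
t 7.8833 grasp now s,y,n 0.0974 -0.0106 0.1451 world [ 0.5575 -0.0453  0.2527] q [-0.11 -0.07 -0.57  0.39  0.05 -0.02] shift [ 0.0705  0.1867 -0.003 ] F [-0.7  0.6  0.4] w 0.0732
(np.float64(0.0726), np.float64(0.1758))
(np.float64(0.121), np.float64(0.1765))
(np.float64(0.0535), np.float64(0.1356))
(np.float64(0.1386), np.float64(0.1421))
(np.float64(0.1202), np.float64(0.1765))
(np.float64(0.069), np.float64(0.175))
(np.float64(0.1447), np.float64(0.1723))
(np.float64(0.0533), np.float64(0.1694))
```

```bash
python3 -m crank '0 .037 0 0;0 .037 0 0;.01 .037 0 0;.02 .037 0 0;.02 .037 0 0;.02 0 0 0;0 0 0 0'; python3 tgt.py .1016 .177 .037;python3 - <<'E'
from h import *
c=viewer.camera("wrist"); cv2.imwrite("pics/w2.png",c["frame"][:,:,::-1])
import pickle; pickle.dump(c,open("w2.pkl","wb"))
P=cloud(c); f=c["frame"].astype(int)
Q=((P.reshape(-1,3)-O)@RC-np.array([-.112,0,.078])).reshape(P.shape)
s_=Q@UL; n_=Q@NL; y_=Q[...,1]
k=(f[...,0]>1.8*f[...,2])&(f[...,0]>100)&(c["depth"]>0)&(n_>.039)&(n_<.046)
print("orange top",k.sum(),[ (np.percentile(a[k],[2,50,98])).round(4) for a in (s_,y_,n_)])
E
```

```text
t: 8.47
ee_pos: [0.5145, 0.144, 0.3443]
tcp_rot: [[0.66, 0.069, 0.748], [-0.015, 0.997, -0.08], [-0.751, 0.042, 0.659]]
force: [-1.0, 0.2, -1.0]
width: 0.0858
t 8.4667 grasp now s,y,n 0.1213 0.18 0.0981 world [0.6168 0.1417 0.2279] q [ 0.33  0.12 -0.47  0.29 -0.23  0.33] shift [ 0.0585 -0.0055 -0.0261] F [-1.   0.2 -1. ] w 0.0858
orange top 749 [array([0.0906, 0.0981, 0.1069]), array([0.172 , 0.1794, 0.1868]), array([0.0404, 0.0426, 0.0439])]
```

View pics/w2.png

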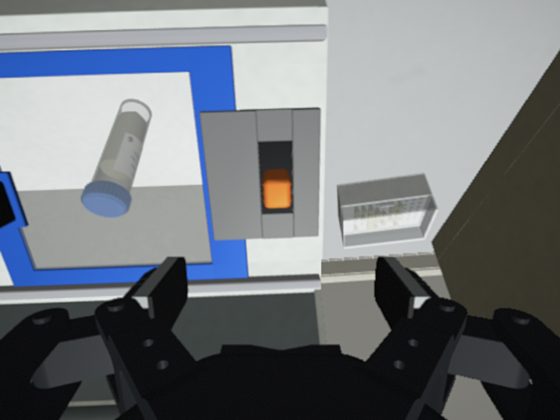

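```bash
python3 tgt.py .0985 .1793 .036; python3 -m crank '.02 -.001 -.01 0;.02 -.001 -.009 0;.015 0 -.008 0;0 0 0 0'; python3 tgt.py .0985 .1793 .036
```

```text
t 8.5167 grasp now s,y,n 0.1223 0.1799 0.0994 world [0.6168 0.1417 0.2295] q [ 0.33  0.12 -0.47  0.29 -0.23  0.33] shift [ 0.0603 -0.0034 -0.0306] F [0.5 0.2 0.6] w 0.0854
t: 8.85
ee_pos: [0.5302, 0.1415, 0.2924]
tcp_rot: [[0.668, 0.071, 0.74], [-0.012, 0.996, -0.085], [-0.744, 0.048, 0.667]]
force: [-0.3, -0.1, 0.4]
width: 0.0855
t 8.85 grasp now s,y,n 0.1062 0.1791 0.0466 world [0.6338 0.1397 0.1771] q [ 0.31  0.21 -0.52  0.13 -0.22  0.32] shift [ 0.0096 -0.0004 -0.0089] F [-0.3 -0.1  0.4] w 0.0855
```

```bash
python3 -m crank '.011 0 -.01 0;0 0 0 0;0 0 0 0'; python3 tgt.py .0985 .1793 .036
```

```text
t: 9.1
ee_pos: [0.5299, 0.1397, 0.2818]
tcp_rot: [[0.671, 0.075, 0.737], [-0.014, 0.996, -0.089], [-0.741, 0.05, 0.67]]
force: [0.6, -0.1, 0.1]
width: 0.0853
t 9.1 grasp now s,y,n 0.1005 0.1769 0.0381 world [0.6339 0.1375 0.1669] q [ 0.31  0.23 -0.54  0.09 -0.22  0.32] shift [ 0.0019  0.0022 -0.0024] F [ 0.6 -0.1  0.1] w 0.0853
```

```bash
python3 -m crank '.001 .002 -.002 0;0 0 0 0;0 0 0 0;0 0 0 0;0 0 0 0;0 0 0 0' 1 30; python3 tgt.py .0985 .1793 .036
```

```text
t: 9.6
ee_pos: [0.5301, 0.1415, 0.2872]
tcp_rot: [[0.679, 0.076, 0.73], [-0.012, 0.996, -0.092], [-0.734, 0.054, 0.677]]
force: [-1.0, 0.4, -1.1]
width: 0.0156
t 9.6 grasp now s,y,n 0.1053 0.1791 0.0428 world [0.6353 0.1396 0.1734] q [ 0.31  0.22 -0.54  0.09 -0.22  0.33] shift [ 0.0058 -0.0003 -0.0076] F [-1.   0.4 -1.1] w 0.0156
```

```bash
python3 -m crank '-.001 0 -.007 0;-.001 0 -.007 0;-.001 0 -.007 0;-.001 0 -.006 0;0 0 0 0'; python3 tgt.py .0985 .1793 .036
```

```text
t: 10.02
ee_pos: [0.511, 0.1436, 0.2735]
tcp_rot: [[0.688, 0.081, 0.721], [-0.018, 0.995, -0.095], [-0.725, 0.053, 0.686]]
force: [2.8, -0.2, -2.7]
width: 0.0151
t 10.0167 grasp now s,y,n 0.0837 0.1792 0.0428 world [0.6176 0.1409 0.1611] q [ 0.33  0.21 -0.6   0.03 -0.24  0.34] shift [0.0089 0.0005 0.0136] F [ 2.8 -0.2 -2.7] w 0.0151
```

```bash
python3 -m crank '0 0 -.005 0;0 0 -.005 0;0 0 0 0'; python3 tgt.py .0985 .1793 .036
```

```text
t: 10.27
ee_pos: [0.5087, 0.1444, 0.2715]
tcp_rot: [[0.702, 0.087, 0.707], [-0.023, 0.995, -0.1], [-0.712, 0.054, 0.7]]
force: [-0.8, 0.2, -4.2]
width: 0.0149
t 10.2667 grasp now s,y,n 0.0836 0.1792 0.0429 world [0.6175 0.1409 0.1611] q [ 0.34  0.21 -0.62 -0.   -0.26  0.35] shift [0.0093 0.0006 0.0135] F [-0.8  0.2 -4.2] w 0.0149
```

```bash
python3 -m crank '0 0 0 0;-.01 0 .002 0;-.03 0 .005 0;-.03 0 .005 0;-.02 0 .005 0' -1;  python3 tgt.py .107 -.0087 .08
```

```text
t: 10.68
ee_pos: [0.4527, 0.1442, 0.3432]
tcp_rot: [[0.689, 0.087, 0.719], [-0.024, 0.995, -0.097], [-0.724, 0.05, 0.688]]
force: [0.5, -0.1, 0.3]
width: 0.0748
t 10.6833 grasp now s,y,n 0.0764 0.1748 0.1333 world [0.5595 0.1404 0.231 ] q [ 0.39  0.   -0.61  0.24 -0.29  0.39] shift [ 0.0532 -0.1834  0.0312] F [ 0.5 -0.1  0.3] w 0.0748
```

```bash
python3 -m crank '0 -.036 .004 -2.5;0 -.036 .006 0;0 -.036 .006 0;0 -.036 .006 0;0 -.036 .006 0;.01 0 0 0;0 0 0 0';  python3 tgt.py .107 -.0087 .036
```

```text
t: 11.27
ee_pos: [0.4638, -0.0383, 0.3612]
tcp_rot: [[0.701, 0.039, 0.712], [-0.01, 0.999, -0.045], [-0.713, 0.024, 0.701]]
force: [-0.3, -0.2, -0.3]
width: 0.0854
t 11.2667 grasp now s,y,n 0.1082 -0.0042 0.135 world [ 0.5724 -0.0399  0.2506] q [-0.1  -0.06 -0.64  0.22  0.06 -0.03] shift [ 0.0973 -0.0081 -0.0174] F [-0.3 -0.2 -0.3] w 0.0854
```

```bash
python3 -m crank '.03 -.002 -.005 0;.03 -.002 -.005 0;.025 -.002 -.004 0;.01 -.001 -.003 0;0 0 0 0';  python3 tgt.py .107 -.0087 .036
```

```text
t: 11.68
ee_pos: [0.5182, -0.0415, 0.2826]
tcp_rot: [[0.705, 0.035, 0.709], [-0.007, 0.999, -0.043], [-0.709, 0.025, 0.704]]
force: [-0.0, -0.7, 0.2]
width: 0.0854
t 11.6833 grasp now s,y,n 0.1086 -0.0031 0.0395 world [ 0.6274 -0.0425  0.1726] q [-0.09  0.17 -0.65 -0.03  0.06 -0.02] shift [ 0.003  -0.0057 -0.0021] F [-0.  -0.7  0.2] w 0.0854
```

```bash
python3 -m crank '.004 -.006 -.003 0;.002 0 -.002 0;0 0 0 0;0 0 0 0;0 0 0 0;0 0 0 0' 1 40;  python3 -m crank '0 -.006 0 0;0 -.006 0 0;0 -.006 0 0'; python3 tgt.py .107 -.0087 .036
```

```text
t: 12.18
ee_pos: [0.5167, -0.0457, 0.2757]
tcp_rot: [[0.704, 0.037, 0.71], [-0.012, 0.999, -0.04], [-0.71, 0.02, 0.703]]
force: [3.1, -4.0, -4.8]
width: 0.0137
t: 12.43
ee_pos: [0.5155, -0.0641, 0.2757]
tcp_rot: [[0.703, 0.036, 0.71], [-0.011, 0.999, -0.04], [-0.711, 0.02, 0.703]]
force: [0.9, 2.4, -1.2]
width: 0.0136
t 12.4333 grasp now s,y,n 0.1034 -0.0265 0.0345 world [ 0.6246 -0.0658  0.1656] q [-0.15  0.18 -0.65 -0.04  0.09 -0.06] shift [-0.0003  0.0178  0.0039] F [ 0.9  2.4 -1.2] w 0.0136
```

```bash
python3 -m crank '-.001 -.018 0 0;-.001 -.018 0 0;-.001 -.018 0 0;-.001 -.018 0 0;-.001 -.018 0 0;-.001 -.018 0 0;-.001 -.018 0 0;0 0 0 0'; python3 tgt.py .107 -.1807 .036
```

```text
t: 13.1
ee_pos: [0.5068, -0.197, 0.2759]
tcp_rot: [[0.702, 0.033, 0.711], [-0.007, 0.999, -0.039], [-0.712, 0.023, 0.702]]
force: [1.3, -2.8, -3.1]
width: 0.0138
t 13.1 grasp now s,y,n 0.1036 -0.1591 0.0344 world [ 0.6157 -0.198   0.1656] q [-0.44  0.23 -0.57  0.04  0.3  -0.28] shift [-0.0019 -0.0216  0.0035] F [ 1.3 -2.8 -3.1] w 0.0138
```

```bash
python3 -m crank '-.0005 -.01 0 0;-.0005 -.01 0 0;0 -.005 0 0;0 0 0 0'; python3 tgt.py .107 -.1807 .036
```

```text
t: 13.43
ee_pos: [0.5051, -0.2206, 0.2757]
tcp_rot: [[0.704, 0.022, 0.71], [0.008, 0.999, -0.039], [-0.71, 0.033, 0.703]]
force: [4.2, -3.5, -5.9]
width: 0.0134
t 13.4333 grasp now s,y,n 0.1036 -0.1804 0.0345 world [ 0.6142 -0.2193  0.1657] q [-0.49  0.25 -0.54  0.06  0.35 -0.33] shift [-0.0009 -0.0003  0.0036] F [ 4.2 -3.5 -5.9] w 0.0134
```

```bash
python3 -m crank '0 0 0 0;0 0 0 0;-.01 0 .0 0;-.03 0 .0 0;-.03 0 0 0;-.03 0 0 0' -1;  python3 tgt.py .1 .045 .08
```

```text
t: 13.93
ee_pos: [0.4327, -0.2204, 0.3463]
tcp_rot: [[0.701, 0.016, 0.713], [0.016, 0.999, -0.038], [-0.713, 0.038, 0.7]]
force: [0.2, -0.3, 0.9]
width: 0.084
t 13.9333 grasp now s,y,n 0.0843 -0.1841 0.1337 world [ 0.5414 -0.218   0.2358] q [-0.58  0.03 -0.57  0.28  0.41 -0.4 ] shift [0.0699 0.225  0.0092] F [ 0.2 -0.3  0.9] w 0.084
```

```bash
python3 -m crank '0 .036 0 -1;0 .036 0 0;0 .036 0 0;0 .036 0 0;0 .036 0 0;0 .036 0 0;0 .01 0 0;0 0 0 0';  python3 tgt.py .1 .045 .08; python3 - <<'E'
from h import *
c=viewer.camera("wrist"); cv2.imwrite("pics/w3.png",c["frame"][:,:,::-1])
import pickle; pickle.dump(c,open("w3.pkl","wb"))
E
```

```text
t: 14.6
ee_pos: [0.429, 0.0066, 0.3675]
tcp_rot: [[0.723, 0.019, 0.691], [-0.001, 1.0, -0.027], [-0.691, 0.019, 0.723]]
force: [-0.2, -0.4, 0.9]
width: 0.0853
t 14.6 grasp now s,y,n 0.0856 0.0399 0.1628 world [0.5411 0.0065 0.2604] q [ 0.02 -0.15 -0.71  0.2  -0.02  0.04] shift [ 0.0841  0.0011 -0.0019] F [-0.2 -0.4  0.9] w 0.0853
```

View pics/w3.png

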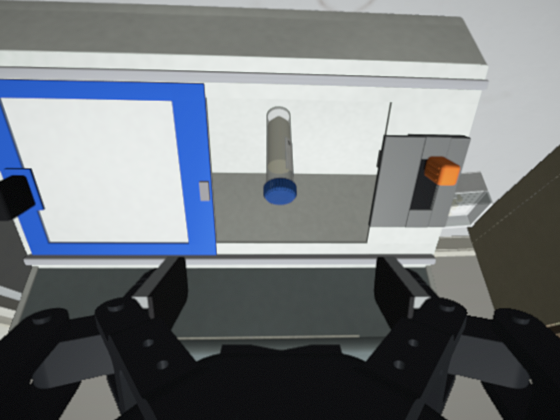

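```bash
python3 - <<'E'
from h import *
import pickle
c=pickle.load(open("w3.pkl","rb")); P=cloud(c); f=c["frame"].astype(int)
Q=((P.reshape(-1,3)-O)@RC).reshape(P.shape)
k=(f[...,2]>f[...,0]+30)&(c["depth"]>0); k[:,:255]=0;k[:,305:]=0;k[:170]=0;k[215:]=0
q=Q[k]; print(k.sum(),np.percentile(q,[2,25,50,75,98],axis=0).round(4))
t=q[q[:,2]>np.percentile(q[:,2],60)]
top=q[abs(q[:,2]-.138)<.003]; print(len(top),top.min(0).round(4),top.max(0).round(4),((top.min(0)+top.max(0))/2).round(4))
y=.5*(top[:,1].min()+top[:,1].max())
E
```

```text
727 [[-0.0199  0.0325  0.1255]
 [-0.0173  0.0402  0.1317]
 [-0.0127  0.047   0.137 ]
 [-0.005   0.0538  0.1379]
 [ 0.0076  0.062   0.1387]]
445 [-0.0206  0.0316  0.135 ] [0.0097 0.0629 0.1392] [-0.0055  0.0473  0.1371]
```

```bash
python3 tgt.py .1166 .0473 -.0218; python3 tgt.py .1166 .0473 .04
```

```text
t 14.65 grasp now s,y,n 0.0857 0.039 0.1627 world [0.5411 0.0056 0.2605] q [ 0.02 -0.15 -0.71  0.2  -0.01  0.04] shift [ 0.1872 -0.0005 -0.0056] F [-0.4  0.7 -0.2] w 0.0856
t 14.65 grasp now s,y,n 0.0857 0.039 0.1627 world [0.5411 0.0056 0.2605] q [ 0.02 -0.15 -0.71  0.2  -0.01  0.04] shift [0.1266 0.0022 0.0064] F [-0.4  0.7 -0.2] w 0.0856
```

```bash
python3 -m crank '.03 0 .001 0;.03 0 .001 0;.03 0 .001 0;.025 0 .001 0;0 0 0 0'; python3 tgt.py .1166 .0473 -.0218
```

```text
t: 15.07
ee_pos: [0.5185, 0.0002, 0.2948]
tcp_rot: [[0.732, 0.025, 0.681], [-0.006, 1.0, -0.03], [-0.681, 0.018, 0.732]]
force: [0.3, 0.3, -0.2]
width: 0.0853
t 15.0667 grasp now s,y,n 0.1195 0.0389 0.0522 world [ 0.632  -0.0007  0.1892] q [ 0.    0.15 -0.66 -0.05 -0.01  0.03] shift [ 0.072   0.0056 -0.0181] F [ 0.3  0.3 -0.2] w 0.0853
```

```bash
python3 -m crank '.015 .003 -.008 0;.015 .003 -.007 0;.015 .001 -.004 0;.012 0 -.003 0;0 0 0 0'; python3 tgt.py .1166 .0473 -.0218
```

```text
t: 15.48
ee_pos: [0.5468, 0.0005, 0.2403]
tcp_rot: [[0.734, 0.031, 0.679], [-0.009, 0.999, -0.037], [-0.679, 0.021, 0.733]]
force: [3.1, 6.9, -3.1]
width: 0.0853
t 15.4833 grasp now s,y,n 0.1117 0.0406 -0.0086 world [ 0.6605 -0.0009  0.135 ] q [ 0.    0.3  -0.66 -0.21 -0.01  0.04] shift [0.0142 0.0061 0.0021] F [ 3.1  6.9 -3.1] w 0.0853
```

```bash
python3 - <<'E'
from h import *
c=viewer.camera("wrist"); cv2.imwrite("pics/w4.png",c["frame"][:,:,::-1])
s=viewer.camera("side"); crop(s,270,110,400,270,"s4.png",3.7)
print(sense()["force"])
E
```

```text
[ 1.70881564  4.34952212 -2.87332356]
```

View pics/w4.png

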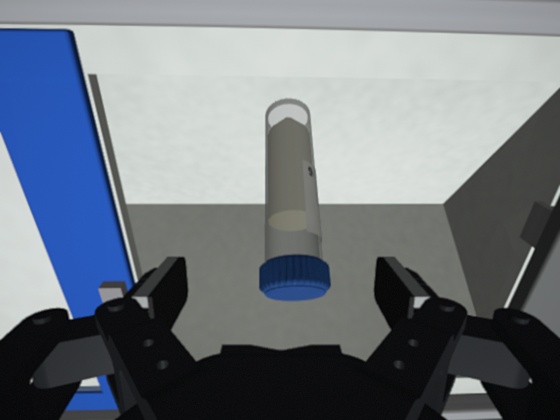

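View pics/s4.png

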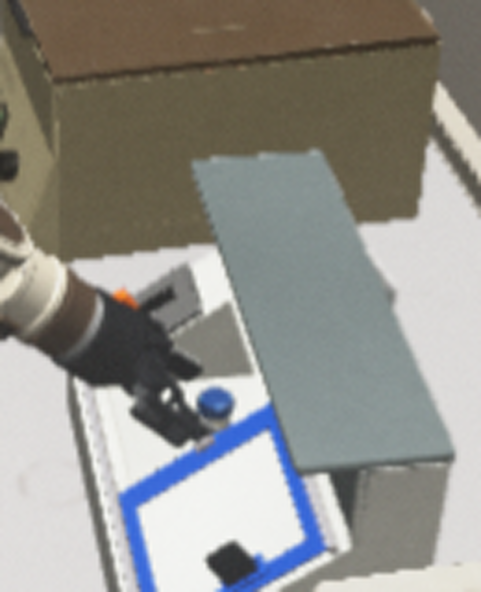

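```bash
python3 -m crank '-.02 .001 0 0;-.01 .005 0 0;0 .003 0 0;0 0 0 0' -.45; python3 tgt.py .1166 .0473 -.0218
```

```text
t: 15.92
ee_pos: [0.5228, 0.0061, 0.264]
tcp_rot: [[0.733, 0.038, 0.679], [-0.014, 0.999, -0.041], [-0.68, 0.021, 0.733]]
force: [0.6, 0.8, -0.3]
width: 0.0623
t 15.9167 grasp now s,y,n 0.1053 0.0438 0.0247 world [0.6365 0.0039 0.1586] q [ 0.02  0.21 -0.69 -0.15 -0.03  0.05] shift [0.0479 0.0017 0.0013] F [ 0.6  0.8 -0.3] w 0.0623
```

```bash
python3 -m crank '.015 .001 0 0;.015 .001 0 0;.013 0 0 0;0 0 0 0'; python3 tgt.py .1166 .0473 -.0218
```

```text
t: 16.25
ee_pos: [0.5562, 0.006, 0.2377]
tcp_rot: [[0.739, 0.04, 0.673], [-0.016, 0.999, -0.042], [-0.674, 0.02, 0.739]]
force: [0.7, 0.3, 0.7]
width: 0.062
t 16.25 grasp now s,y,n 0.1188 0.0457 -0.0157 world [0.6707 0.0035 0.1333] q [ 0.02  0.32 -0.64 -0.22 -0.03  0.05] shift [ 0.0055  0.0014 -0.0034] F [0.7 0.3 0.7] w 0.062
```

```bash
python3 -m crank '.006 .001 -.005 0;.002 .0 -.002 0;0 0 0 0'; python3 tgt.py .1166 .0473 -.0218
```

```text
t: 16.5
ee_pos: [0.5578, 0.007, 0.2272]
tcp_rot: [[0.74, 0.04, 0.671], [-0.016, 0.999, -0.042], [-0.672, 0.021, 0.74]]
force: [-1.3, 1.1, 2.7]
width: 0.062
t 16.5 grasp now s,y,n 0.1143 0.0469 -0.0251 world [0.6725 0.0045 0.123 ] q [ 0.02  0.34 -0.65 -0.25 -0.03  0.06] shift [-0.0027  0.0005  0.003 ] F [-1.3  1.1  2.7] w 0.062
```

```bash
python3 -m crank '0 0 0 0;0 0 0 0;0 0 0 0;0 0 0 0' 1 35; python3 tgt.py .1166 .0473 -.0218
```

```text
t: 16.83
ee_pos: [0.5566, 0.0068, 0.2273]
tcp_rot: [[0.739, 0.041, 0.672], [-0.017, 0.999, -0.042], [-0.673, 0.02, 0.739]]
force: [-0.4, -0.0, 0.1]
width: 0.0324
t 16.8333 grasp now s,y,n 0.1132 0.0464 -0.0244 world [0.6712 0.0041 0.1229] q [ 0.02  0.34 -0.65 -0.25 -0.03  0.06] shift [-0.0018  0.001   0.0039] F [-0.4 -0.   0.1] w 0.0324
```

```bash
python3 -m crank '-.014 .0 .003 0;-.014 .0 .003 0;-.014 .0 .003 0;-.014 .0 .003 0;-.014 .0 .003 0' ; python3 tgt.py .1132 .0464 .1356
```

```text
t: 17.25
ee_pos: [0.512, 0.007, 0.2833]
tcp_rot: [[0.732, 0.042, 0.68], [-0.018, 0.999, -0.042], [-0.681, 0.019, 0.732]]
force: [-0.2, -0.0, -1.2]
width: 0.0324
t 17.25 grasp now s,y,n 0.1072 0.0434 0.0466 world [0.6254 0.0042 0.1777] q [ 0.02  0.16 -0.69 -0.09 -0.03  0.06] shift [-0.0856  0.0057  0.0245] F [-0.2 -0.  -1.2] w 0.0324
```

```bash
python3 -m crank '-.014 .001 .006 0;-.014 .001 .006 0;-.014 .001 .006 0;-.014 .001 .005 0;-.014 .001 .005 0;-.014 0 .004 0;-.014 0 .004 0' ; python3 tgt.py .1132 .0464 .1356;  python3 - <<'E'
from h import *
c=viewer.camera("side"); crop(c,230,110,400,270,"s5.png",3.7)
E
```

```text
t: 17.83
ee_pos: [0.4587, 0.0119, 0.3787]
tcp_rot: [[0.726, 0.043, 0.686], [-0.019, 0.999, -0.043], [-0.687, 0.018, 0.726]]
force: [1.0, -0.5, -1.1]
width: 0.0324
t 17.8333 grasp now s,y,n 0.1169 0.0445 0.1553 world [0.5712 0.009  0.2722] q [ 0.04 -0.1  -0.64  0.22 -0.05  0.07] shift [ 0.0186  0.0014 -0.0075] F [ 1.  -0.5 -1.1] w 0.0324
```

View pics/s5.png

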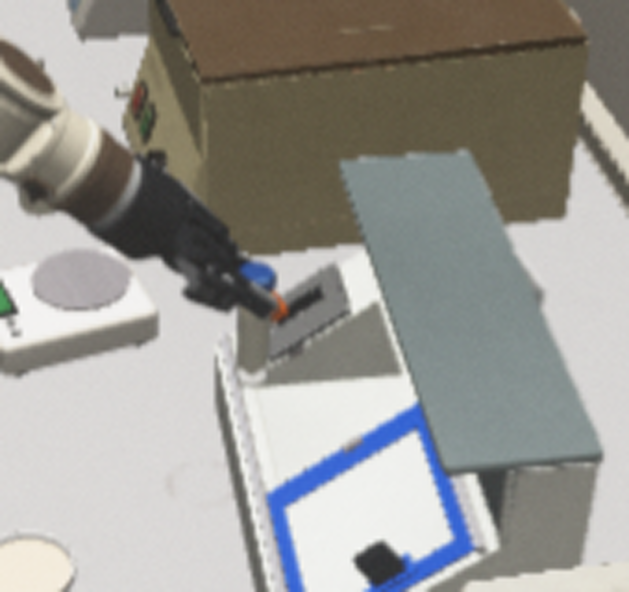

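```bash
python3 tgt.py w .4644 .3344 .23
```

```text
t 17.8833 grasp now s,y,n 0.1192 0.0445 0.1578 world [0.5717 0.009  0.2756] q [ 0.04 -0.1  -0.64  0.22 -0.05  0.07] shift [-0.0531  0.3195 -0.1205] F [ 0.2 -0.4  1.3] w 0.0325
```

```bash
python3 -m crank '-.005 .025 -.01 0;-.005 .025 -.01 0;-.005 .025 -.01 0;-.005 .025 -.01 0;-.005 .025 -.01 0;-.005 .025 -.01 0;-.005 .025 -.01 0;-.005 .025 -.01 0'; python3 tgt.py w .4644 .3344 .22
```

```text
t: 18.55
ee_pos: [0.3821, 0.2182, 0.3547]
tcp_rot: [[0.736, 0.058, 0.674], [-0.029, 0.998, -0.054], [-0.676, 0.02, 0.737]]
force: [0.4, -0.1, -1.0]
width: 0.0325
t 18.55 grasp now s,y,n 0.0314 0.2436 0.1879 world [0.4962 0.2137 0.2499] q [ 0.66 -0.06 -0.66  0.28 -0.49  0.54] shift [-0.0067  0.118  -0.0501] F [ 0.4 -0.1 -1. ] w 0.0325
```

```bash
python3 -m crank '-.001 .025 -.01 0;-.001 .025 -.01 0;-.001 .025 -.01 0;-.001 .023 -.01 0;-.001 .018 -.008 0;0 0 0 0'; python3 tgt.py w .4644 .3344 .2
```

```text
t: 19.05
ee_pos: [0.3478, 0.3466, 0.3205]
tcp_rot: [[0.735, 0.049, 0.676], [-0.022, 0.999, -0.049], [-0.677, 0.022, 0.735]]
force: [0.0, 0.3, -0.1]
width: 0.0327
t 19.05 grasp now s,y,n -0.0238 0.3705 0.1845 world [0.4617 0.3433 0.2155] q [ 0.95  0.13 -0.53  0.36 -0.65  0.81] shift [ 0.0126 -0.0091 -0.0091] F [ 0.   0.3 -0.1] w 0.0327
```

```bash
python3 -m crank '.012 -.005 -.008 0;.012 -.005 -.013 0;.006 0 -.006 0;0 0 0 0'; python3 tgt.py w .4644 .3344 .158;  python3 - <<'E'
from h import *
c=viewer.camera("side"); crop(c,180,110,340,250,"s6.png",4)
c=viewer.camera("top"); crop(c,130,180,260,280,"t6.png",6)
E
```

```text
t: 19.38
ee_pos: [0.3508, 0.338, 0.2777]
tcp_rot: [[0.735, 0.045, 0.676], [-0.019, 0.999, -0.046], [-0.678, 0.021, 0.735]]
force: [1.4, 0.3, -1.2]
width: 0.0324
t 19.3833 grasp now s,y,n -0.0454 0.3625 0.1473 world [0.4648 0.3351 0.1726] q [ 0.93  0.19 -0.61  0.21 -0.64  0.79] shift [ 0.0096 -0.001  -0.011 ] F [ 1.4  0.3 -1.2] w 0.0324
```

View pics/s6.png

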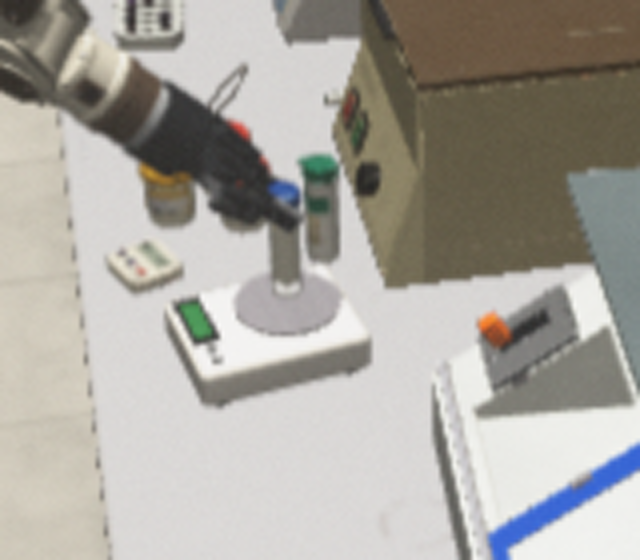

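View pics/t6.png

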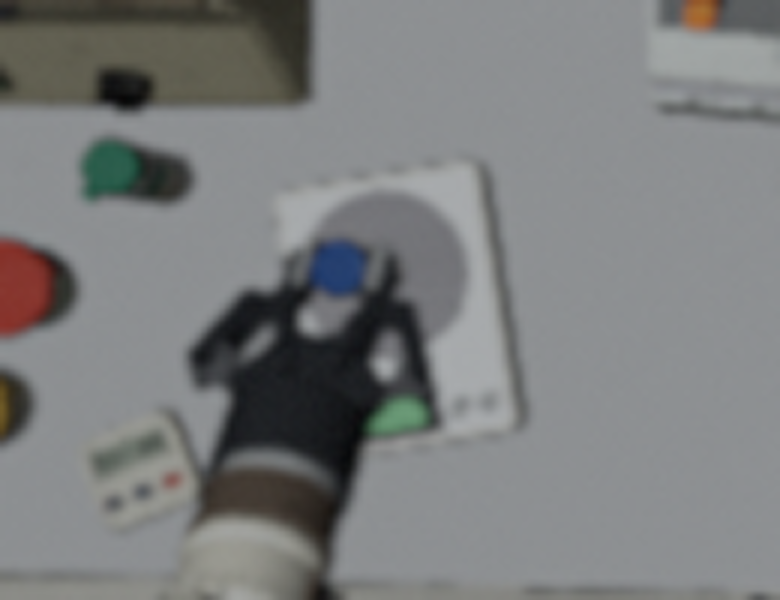

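```bash
python3 - <<'E'
from h import *
c=viewer.camera("top"); print(atz(c,[(130+337/6,180+268/6)],.188), sense()["ee_pos"])
E
python3 -m crank '.003 0 -.003 0;.003 0 -.003 0;0 0 0 0'; python3 tgt.py w .4644 .3344 .158
```

```text
[[0.46442753 0.33147212 0.188     ]] [0.35145127 0.33884909 0.27999416]
t: 19.78
ee_pos: [0.3529, 0.3395, 0.2737]
tcp_rot: [[0.74, 0.047, 0.672], [-0.015, 0.998, -0.053], [-0.673, 0.029, 0.739]]
force: [0.0, -0.1, -0.3]
width: 0.0322
t 19.7833 grasp now s,y,n -0.0452 0.3648 0.1431 world [0.4675 0.3371 0.1693] q [ 0.93  0.2  -0.61  0.19 -0.64  0.79] shift [ 0.0054 -0.0032 -0.0103] F [ 0.  -0.1 -0.3] w 0.0322
```

```bash
python3 -m crank '.003 -.001 -.004 0;.002 -.001 -.003 0;0 0 0 0'; python3 tgt.py w .4644 .3344 .158
```

```text
t: 20.03
ee_pos: [0.3521, 0.3379, 0.2652]
tcp_rot: [[0.741, 0.047, 0.67], [-0.014, 0.998, -0.055], [-0.672, 0.031, 0.74]]
force: [-0.4, 0.2, -0.8]
width: 0.0324
t 20.0333 grasp now s,y,n -0.0504 0.3634 0.1367 world [0.4668 0.3358 0.1611] q [ 0.93  0.21 -0.63  0.16 -0.64  0.79] shift [ 0.0003 -0.0016 -0.0038] F [-0.4  0.2 -0.8] w 0.0324
```

```bash
python3 -m crank '.001 0 -.0015 0;0 0 0 0'; python3 tgt.py w .4644 .3344 .158;python3 -m crank '.001 0 -.0015 0;0 0 0 0'; python3 tgt.py w .4644 .3344 .158
```

```text
t: 20.2
ee_pos: [0.3516, 0.3378, 0.2629]
tcp_rot: [[0.74, 0.047, 0.671], [-0.014, 0.998, -0.054], [-0.672, 0.031, 0.74]]
force: [0.6, 0.2, -0.9]
width: 0.0326
t 20.2 grasp now s,y,n -0.0521 0.3632 0.1351 world [0.4664 0.3356 0.1588] q [ 0.93  0.21 -0.63  0.15 -0.64  0.79] shift [-0.0009 -0.0014 -0.0018] F [ 0.6  0.2 -0.9] w 0.0326
t: 20.37
ee_pos: [0.3518, 0.3384, 0.262]
tcp_rot: [[0.742, 0.047, 0.669], [-0.014, 0.998, -0.056], [-0.67, 0.032, 0.742]]
force: [0.3, 0.4, -0.6]
width: 0.0324
t 20.3667 grasp now s,y,n -0.0521 0.3639 0.1343 world [0.4668 0.3363 0.1581] q [ 0.93  0.22 -0.63  0.15 -0.65  0.79] shift [-0.0017 -0.002  -0.0016] F [ 0.3  0.4 -0.6] w 0.0324
```

```bash
python3 -m crank '.001 0 -.0015 0;.001 0 -.0015 0;0 0 0 0'; python3 tgt.py w .4644 .3344 .158;  python3 - <<'E'
from h import *
c=viewer.camera("side"); crop(c,220,140,300,220,"s7.png",7)
E
```

```text
t: 20.62
ee_pos: [0.3524, 0.339, 0.2612]
tcp_rot: [[0.747, 0.05, 0.662], [-0.015, 0.998, -0.058], [-0.664, 0.034, 0.747]]
force: [-0.4, -0.7, -0.8]
width: 0.0326
t 20.6167 grasp now s,y,n -0.0509 0.3645 0.1336 world [0.4683 0.3368 0.1583] q [ 0.93  0.22 -0.64  0.14 -0.65  0.79] shift [-0.0027 -0.0026 -0.0026] F [-0.4 -0.7 -0.8] w 0.0326
```

View pics/s7.png

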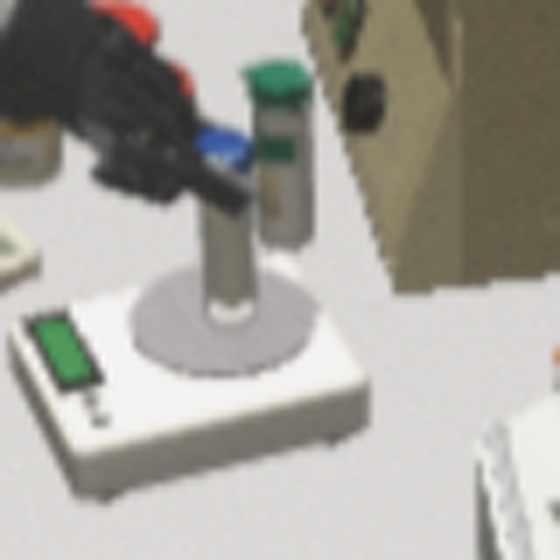

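```bash
python3 -m crank '.001 0 -.003 0;0 0 0 0;0 0 0 0'; python3 -m crank '.001 0 -.003 0;0 0 0 0;0 0 0 0'; python3 tgt.py w .4644 .3344 .158
```

```text
t: 20.92
ee_pos: [0.3523, 0.3398, 0.2604]
tcp_rot: [[0.752, 0.052, 0.658], [-0.015, 0.998, -0.062], [-0.659, 0.037, 0.751]]
force: [0.3, -0.5, -1.3]
width: 0.033
t: 21.17
ee_pos: [0.3522, 0.3406, 0.2596]
tcp_rot: [[0.756, 0.054, 0.652], [-0.015, 0.998, -0.065], [-0.654, 0.039, 0.755]]
force: [0.6, 1.6, 0.6]
width: 0.0325
t 21.1667 grasp now s,y,n -0.0501 0.366 0.133 world [0.4694 0.3382 0.1582] q [ 0.93  0.22 -0.64  0.12 -0.66  0.8 ] shift [-0.0036 -0.0041 -0.0031] F [0.6 1.6 0.6] w 0.0325
```

```bash
python3 -m crank '0 0 0 0;0 0 0 0;0 0 0 0;0 0 0 0' -.3; python3 tgt.py w .4644 .3344 .158;  python3 - <<'E'
from h import *
c=viewer.camera("side"); crop(c,220,140,300,220,"s8.png",7)
E
```

```text
t: 21.5
ee_pos: [0.3515, 0.3403, 0.2579]
tcp_rot: [[0.754, 0.053, 0.655], [-0.016, 0.998, -0.063], [-0.657, 0.037, 0.753]]
force: [0.3, -0.2, -0.2]
width: 0.0555
t 21.5 grasp now s,y,n -0.0522 0.3656 0.1318 world [0.4683 0.3379 0.156 ] q [ 0.93  0.23 -0.64  0.12 -0.66  0.8 ] shift [-0.0042 -0.0036 -0.0009] F [ 0.3 -0.2 -0.2] w 0.0555
```

View pics/s8.png

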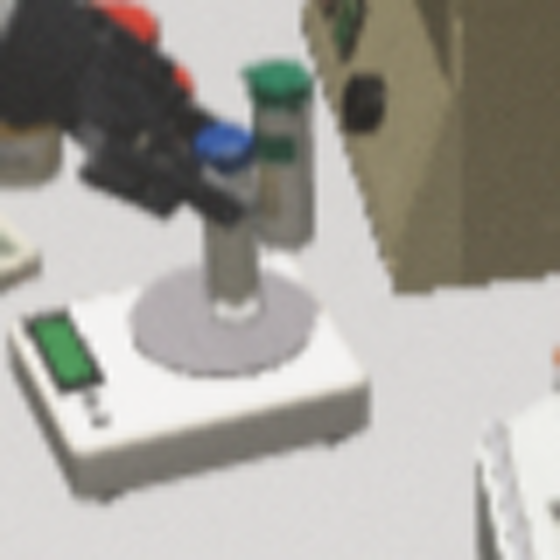

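Released, and the tube is standing. I'll back out along -x.

```bash
python3 -m crank '-.01 -.001 0 0;-.015 0 0 0;-.02 0 0 0;-.03 0 0 0;-.03 0 0 0;-.03 0 0 0;0 0 0 0;0 0 0 0' ; python3 tgt.py w .4644 .3344 .158;  python3 - <<'E'
from h import *
c=viewer.camera("side"); crop(c,200,120,340,250,"s9.png",4.5); P=cloud(c);f=c["frame"].astype(int)
k=(f[...,2]>f[...,0]+50)&(c["depth"]>0); k[:130]=0;k[190:]=0;k[:,235:]&=True;k[:,:235]=0;k[:,275:]=0
q=P[k];print("side cap",len(q),np.median(q,0).round(4),q[:,2].max())
c=viewer.camera("top"); crop(c,130,180,390,280,"t9.png",3)
P=cloud(c);f=c["frame"].astype(int)
k=(f[...,2]>f[...,0]+50)&(c["depth"]>0);k[:,230:]=0;k[:,170:]&=True;k[:,:170]=0;k[:200]=0;k[260:]=0
q=P[k];print("top cap",len(q),q.mean(0).round(4)); v,u=np.nonzero(k); print(atz(c,[(u.mean(),v.mean())],.173))
# balance pan centre from gray circle in initial image
print(viewer.camera("wrist")["frame"].shape)
E
```

```text
t: 22.22
ee_pos: [0.2458, 0.3402, 0.3479]
tcp_rot: [[0.75, 0.055, 0.659], [-0.02, 0.998, -0.062], [-0.661, 0.033, 0.75]]
force: [-0.6, -0.3, -0.6]
width: 0.0559
t 22.2167 grasp now s,y,n -0.0877 0.3576 0.2659 world [0.3621 0.3372 0.2455] q [ 1.16  0.   -0.57  0.59 -0.77  1.07] shift [ 0.1347 -0.      0.0019] F [-0.6 -0.3 -0.6] w 0.0559
side cap 27 [0.4744 0.3368 0.1729] 0.17671507015971755
top cap 51 [0.472  0.3381 0.1726]
[[0.47199999 0.33800334 0.173     ]]
(420, 560, 3)
```

View pics/s9.png

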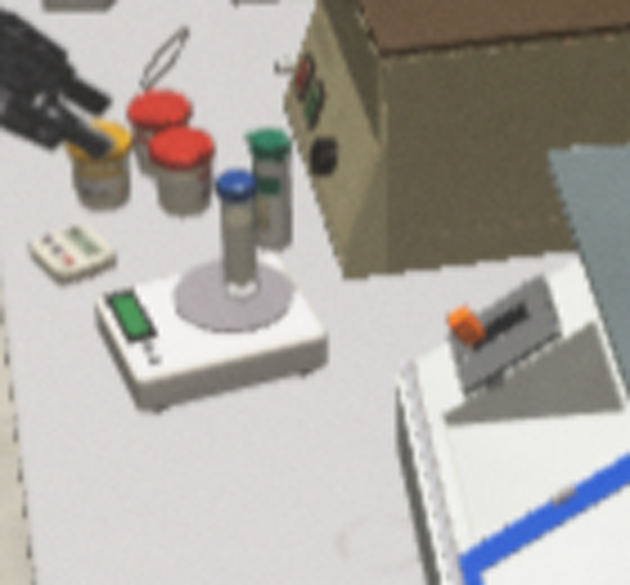

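View pics/t9.png

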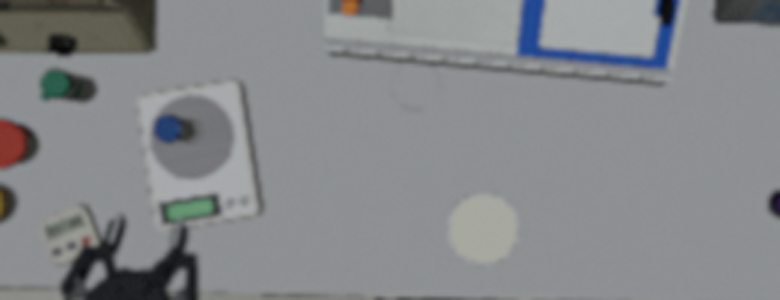

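```bash
python3 -c "
from plant import r
print(r.hand_in())"
```

```text
the job is handed in; nothing more can be done
None
```

The tube is standing on the balance's pan and the sash is fully open. I handed the job in at about 22 s of the 72 s; the interface gave no verdict.

- **Sash and catch:** On the first pull the sash stopped dead after about 2 mm, so the catch was holding it. I let it go, gripped the orange tab and slid it to its down-slope end. The second pull opened the sash about 172 mm, where it stopped.
- **Tilting the tool:** The moves can only roll the tool, so I got the forward tilt by driving the wrist to its joint limit. The tilt then drifted from 35° to about 48°, but stayed almost the same between gripping the tube and releasing it.
- **Tube:** On the first reach into the cabinet, a finger pressed on the sash's edge with about 8 N. I backed off, narrowed the jaws and went in again. I then drew the tube out along the face's normal and lowered it onto the pan. The wrist force never clearly showed when the tube touched the pan, so I judged that from its height.

**Last checks:**
- The top of the cap measured 173 mm high, which is what the pan and tube heights add up to.
- The tube is about 8 mm from the pan's centre and looks upright.
- The pictures still show the sash open.
- The gripper is clear of everything.
- The arm's path stayed well away from the two bottles and the canister. The canister still stands in its place in the last pictures. The bottles were mostly or wholly outside those final crops, so I did not re-measure them.

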